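Index the bangle to its square setting and lock the head

ROBOT

A 6-joint arm with a two-finger parallel gripper is mounted at the origin on a cart in front of the work surface, level with it; the furniture and walls round the work are solid. World frame = base frame: x ahead of the robot, y to its left, z up, the work surface at z = 0. Lengths are in m, angles in rad, forces in N, time in s.
With the tool pointing down it reaches from about 0.25 to 0.775 m from the base axis. Payload 4 kg.
Tool frame: the origin (TCP) lies midway between the tips of the shut fingers; the grasp point (between the pads) lies 19 mm behind it; z points along the fingers, y is the direction in which the jaws open and shut (so a half turn about z gives the same grasp; the last joint's range is limited). The gripper opens to 94 mm and grips with 3 to 60 N. Pads are 16 mm wide; open, the fingers measure 119 mm over their backs; the gripper's body (75 mm by 177 mm) begins 78 mm behind the grasp point.
Start: joints at [1.055, 0.087, 1.371, -0, 1.684, -0.103], TCP at [0.221, 0.504, 0.206] pointing down, gripper open.
Joint ranges: [-3.1, 3.1], [-0.76, 2.03], [0.27, 2.55], [-1.08, 4.22], [0.17, 2.65], [-2.57, 2.57]. Speed limits (rad/s): [2.79, 2.79, 3.14, 3.14, 3.14, 3.14].

INTERFACE

Orientations are given as [roll, pitch, yaw] about the fixed x, y, z axes, in that order (R = Rz(yaw) Ry(pitch) Rx(roll)).
In Python, from bench import robot gives the robot as it stands.
- The arm moves only by the tool drive_tool, never from a script. Its argument "series" is a list that holds one entry, the list of rows, each a list of 7 numbers: the turn, a rotation vector about the tool's x, y, z in rad, then the shift along the tool's x, y, z in cm, then the opening in per cent of the stroke, from 0 (shut) to 100 (fully open). In form: [[[rx, ry, rz, tx, ty, tz, fingers], ...]]. A call has 1 to 20 rows; each row is the pose to reach, as a shift and turn from the pose measured when the call began, along the tool's axes at that moment; what a row does not reach only later rows make up. A row lasts 1/10 s, in which the tool goes at most 50 mm and 8.59 degrees, less where a joint would pass 70% of its speed; a pose out of reach is approached as far as the arm can. A call with a gripper value outside its range is refused whole. The fingers move at their own pace and stop on an object; the grip force is fixed at half the most. Time passes only in rows, so rows that repeat a pose let the fingers close. It gives the time, the measured TCP pose, the force and the opening at its end, in the units of the state.
- robot.get_obs(): the state, without advancing time (a new reading comes with each control period).
- robot.snapshot(name): name is "scene" or "top"; returns a dict with "img" (480x640x3 uint8, blue, green, red), "depth" (480x640 float32, m along the optical axis (not along the pixel's ray), 0 where there is no reading), "vertical_fov" (degrees; the focal length in pixels is half the picture's height over the tangent of half this angle, whatever the lens; pixels are square), "cx", "cy" (the principal point, pixels), "rvec" (rotation vector, rad) and "tvec" (3), from world to camera coordinates, as OpenCV has them. Camera axes: x right, y down, z forward; pixel columns grow to the right and rows downward; lengths in m; the calibration is good to about 2 mm. A picture is of the moment at which its call begins.
- robot.close_job(): hands the job in, once; it reports no verdict.
The state is a dict: "time": time; "joint_positions": joint angles; "qvel": joint speeds; "joint_torque": joint torques, N m; "tool_pos": TCP position; "ee_rot": TCP orientation; "wrist_force": force on the tool from outside, world axes, zero at the start; "wrist_torque": the same for the moment, N m; "width": finger opening in m.
Only numpy, scipy, OpenCV 4.12 (cv2) and the standard library are available. Lean on these libraries where they do the work, as an engineer would, in place of code of your own. Each camera call takes 0.05 s, during which the arm holds its last target.

TASK

The bangle on the indexing head is to be filed at its square setting next. Wind the bar knob clockwise (seen facing it) until the square setting stands at the pointer and the pawl has caught behind that tooth, and let go so that the wheel rests back on the pawl; only then swing the lock lever fully in so that its dog locks the wheel. Leave the tools lying round the head where they are.

Things in the scene. Friction and masses are not known exactly. Their poses are not given: they have to be found in the camera images.
- index_head: Grey cast indexing head fixed to the bench, 170 mm deep, 162 wide, 175 high. Origin: on the bench under the wheel's middle; z up, -x is its front (where its operator stands), y to his left. Its wheel (128 mm across) lies on a slope: the spindle leans 30 degrees from vertical towards the operator, direction (-0.5, 0, 0.866) in this frame, and the wheel's middle is 95 mm above the origin.
- bar_knob (a point): Middle of the black bar knob before the wheel: bar 64 mm long, 16 mm thick, 26 mm deep along the spindle (13 mm either side of this point), on a slim stem. x lies along the bar, y across its thickness, z along the spindle, out towards the operator. Turns with the wheel. Round the stem all is free down to 24 mm inward of this point; then come bangle and clamps.
- square_setting (a point): Outer end of the one square setting (16 mm square, brass) on the brass bangle (92 mm across) clamped on the wheel; the three others, at quarter turns, are round, 15 mm. Turns with the wheel, 56.5 mm from the axis, 20 mm in front of the wheel's middle.
- pointer_tip (a point): Tip of the fixed steel pointer at the top of the slope, 60 mm from the spindle axis, on a post 80 mm from it. It reaches 25 mm in front of the wheel's middle at most; the bar knob stands 45 to 71 mm in front.
- index_wheel (a joint): Turn of the wheel, rad; grows clockwise as the operator sees it. It rests on the pawl at multiples of 0.3927 (16 teeth); at 1.963 the square setting is at the pointer. Starts on 0, 0.393 or 0.785 (first falls back onto it). A light spring (0.12 to 0.18 N m) turns it back onto the pawl: turn 0.06 to 0.3 past the tooth, let go. Stops at -0.12 and 2.6. The pawl holds it during a new grasp.
- pawl (a joint): Lift of the sprung pawl at the right of the wheel, rad: about 0.01 when its nose lies at the foot of a tooth, up to about 0.17 as a tooth passes. Holding it up by its tail beyond the pivot lets the wheel spring back, if it was turned too far.
- pawl_nose (a point): Nose of the pawl, at the right rim of the wheel, 53 mm from the axis.
- lock_lever (a joint): Swing of the lock lever at the left of the wheel, rad: 0 fully in (its 10 mm dog home in a 13 mm notch of the lower rim, blocking the wheel both ways), 0.36 fully out. Starts at 0.28 to 0.35; clear of the wheel above 0.17. Grows counterclockwise as the operator sees it. Stays where left, takes about 1 N at the handle, goes home only while the wheel rests on a tooth.
- lever_handle (a point): Middle of the upright black handle at the upper end of the lock lever: round, 18 mm thick, 41 mm long, standing along the spindle, 19 mm of it either side. z: the spindle, outwards; y: away from the wheel; the lever's pivot lies 116 mm along its -x and 25 mm along its -y, so the handle moves on a circle of 119 mm about it. About 38 mm along it brings the lever in.
- flat_file: Bystander: flat file with wooden handle, 190 mm, on the bench. Origin: centre of its underside.
- tweezers_brown: Bystander: tweezers with brown grips, 130 mm, on the bench in front of the head. Origin: centre of the underside.
- steel_spatula: Bystander: dark steel spatula, 120 mm, on the bench right of the head. Origin: centre of the underside.

How it is judged:
On the way, in this order (a step that is already met when the one before it is completed fails the run):
1. the wheel rests on the pawl with the square setting at the pointer, the knob let go and the lever still out (value of joint index_wheel between 1.903 and 2.023 rad and value of joint pawl below 0.06 rad and value of joint lock_lever above 0.15 rad and contact force between the fingers and index_wheel below 0.3 N and velocity of joint index_wheel between -0.1 and 0.1 rad/s), for 0.3 s.
2. the lock lever is fully in (value of joint lock_lever below 0.03 rad), for 0.2 s.
At the end, for the whole second after the job is handed in: The wheel rests at the fifth tooth (1.963 rad, within 0.06) with the square setting at the pointer (within 8 mm of its tip), the pawl down behind the tooth (under 0.06 rad) and the lock lever fully in (under 0.03 rad); no tool round the head has been shifted by more than 30 mm (value of joint index_wheel between 1.903 and 2.023 rad and value of joint pawl below 0.06 rad and value of joint lock_lever below 0.03 rad and distance between square_setting and pointer_tip below 0.008 m); the robot touches nothing.
It fails at once if the flat file is shifted by more than 30 mm (distance of flat_file from where it was at the start of the episode above 0.03 m).
It fails at once if the brown tweezers are shifted by more than 30 mm (distance of tweezers_brown from where it was at the start of the episode above 0.03 m).
It fails at once if the steel spatula is shifted by more than 30 mm (distance of steel_spatula from where it was at the start of the episode above 0.03 m).
It also fails if it takes over 54 s, if anything falls off the work surface, if the arm or the gripper's body presses on something with over 40 N, if the wrist force passes 120 N, or if a joint passes its speed limit or range.

## Working session

There is one attempt and no reset: what is moved stays moved. The work goes in short steps, Python scripts to look and compute and a tool call to move; the robot and the scene stay as the last step left them, time stands still between calls to the robot, and variables do not carry over. Pictures are saved under pics/ and viewed, and the job is handed in when it is done.

Besides the shell and the picture viewer there is one more tool, called in YAML: its name, and indented under it one key for each argument. drive_tool: Moves the arm, as the interface text tells. Its arguments: {"type":"object","properties":{"series":{"type":"array","items":{"type":"array","items":{"type":"array","items":{"type":"number"}}}}},"required":["series"]}

```bash
mkdir -p pics; ls; python3 - <<'E'
from bench import robot
import cv2,numpy as np
for n in("scene","top"):
    s=robot.snapshot(n); cv2.imwrite(f"pics/{n}0.png",s["img"]); np.savez(f"{n}0.npz",**s)
    print(n,s["vertical_fov"],s["cx"],s["cy"],s["rvec"],s["tvec"])
print(robot.get_obs())
E
```

```text
pics
scene 55.57344475317488 321.8900354862815 235.85294582682323 [ 2.19706661 -0.99318834  0.40490685] [-0.40078794  0.37684184  0.65451639]
top 43.54216218519862 324.556080230694 240.15402526605047 [ 2.09075001 -2.14735914  0.20879172] [-0.00774643  0.5903758   0.91484527]
{'time': 0.1, 'joint_positions': array([ 1.05488800e+00,  8.78901001e-02,  1.37208984e+00,  9.13158174e-06,
        1.68358874e+00, -1.03064594e-01]), 'qvel': array([-0.00086534, -0.00309311, -0.00444077,  0.00179657, -0.00090945,
       -0.00106552]), 'joint_torque': array([ 2.47980461e-03, -3.41251838e+01, -3.03302443e+01,  7.18904659e-02,
        3.03799531e-02, -1.05137203e-04]), 'tool_pos': array([0.22041045, 0.50337207, 0.20442303]), 'ee_rot': array([-3.13962805e+00, -2.12324479e-04,  2.72874973e+00]), 'wrist_force': array([ 0.02095828,  0.12454675, -0.65367457]), 'wrist_torque': array([ 0.06063739, -0.02457409,  0.00875106]), 'width': 0.09415462071854495}
```

View pics/scene0.png

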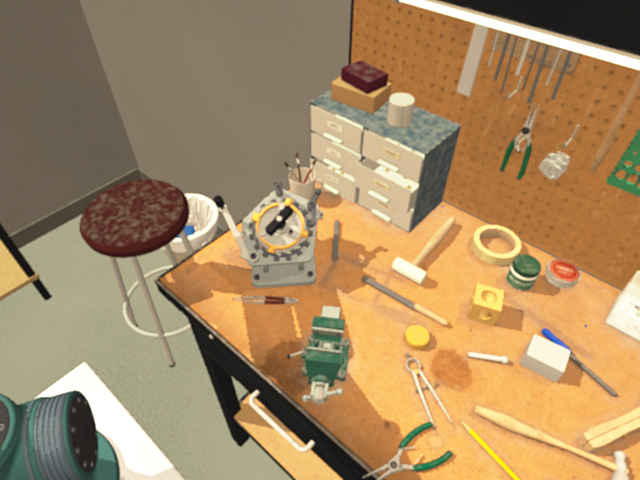

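View pics/top0.png

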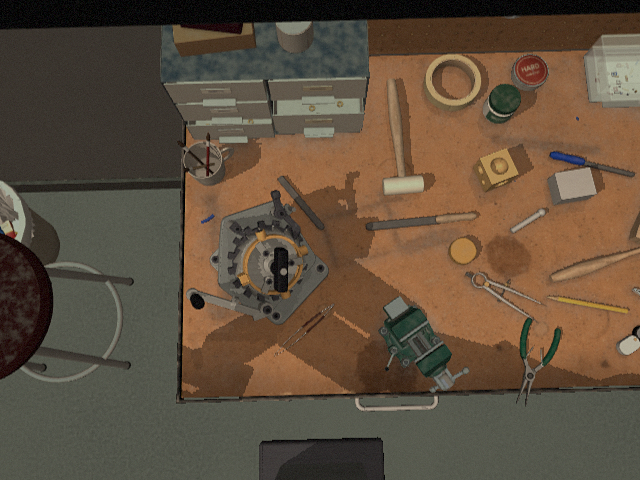

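```bash
cat > h.py <<'E'
import numpy as np,cv2
def load(f):
    s=np.load(f); return {k:s[k] for k in s.files}
def K(s):
    f=240/np.tan(np.radians(float(s["vertical_fov"]))/2)
    return np.array([[f,0,float(s["cx"])],[0,f,float(s["cy"])],[0,0,1]])
def ext(s):
    R=cv2.Rodrigues(np.asarray(s["rvec"],float))[0]; return R,np.asarray(s["tvec"],float).ravel()
def proj(s,P):
    P=np.atleast_2d(P).astype(float)
    return cv2.projectPoints(P,np.asarray(s["rvec"],float),np.asarray(s["tvec"],float),K(s),None)[0].reshape(-1,2)
def cloud(s):
    v,u=np.mgrid[0:480,0:640]; d=s["depth"]; k=K(s); R,t=ext(s)
    p=np.stack([(u-k[0,2])/k[0,0]*d,(v-k[1,2])/k[1,1]*d,d],-1)
    return (p-t)@R
def crop(s,u0,v0,u1,v1,sc,name):
    c=s["img"][v0:v1,u0:u1]; cv2.imwrite(name,cv2.resize(c,None,fx=sc,fy=sc,interpolation=cv2.INTER_CUBIC))
E
python3 - <<'E'
from h import *
a=load("scene0.npz");b=load("top0.npz")
crop(a,195,170,345,320,4,"pics/sc.png");crop(b,175,170,345,340,4,"pics/tc.png")
for s in(a,b):
    R,t=ext(s);print(-R.T@t, proj(s,[[.22,.5,.2],[0,0,0],[.5,0,0]]))
    c=cloud(s)
    pts=[(280,270),(197,300),(265,265),(276,200),(400,380)] if s is b else [(281,217),(221,202),(278,222),(313,187)]
    for u,v in pts: print((u,v),c[v,u].round(3))
E
```

```text
[ 0.12479144 -0.42159662  0.73329109] [[-14.1699563  172.73380761]
 [ 42.99496455 498.08471756]
 [286.69231279 289.26497438]]
(281, 217) [0.532 0.034 0.156]
(221, 202) [0.488 0.152 0.153]
(278, 222) [0.521 0.031 0.153]
(313, 187) [0.739 0.144 0.038]
[ 0.40118276 -0.01995789  1.01202743] [[-81.89195344 516.27283224]
 [319.46778876 627.94632969]
 [312.0693392  299.57758359]]
(280, 270) [0.528 0.042 0.156]
(197, 300) [0.488 0.159 0.165]
(265, 265) [0.543 0.067 0.116]
(276, 200) [0.639 0.048 0.134]
(400, 380) [ 0.364 -0.142 -0.002]
```

View pics/sc.png

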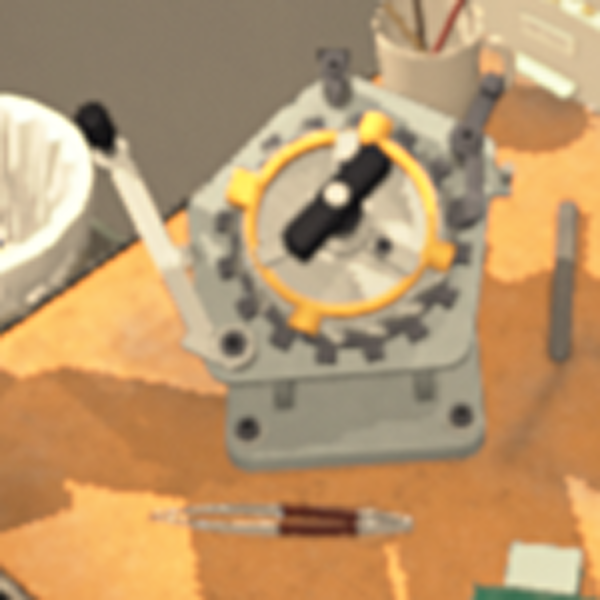

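View pics/tc.png

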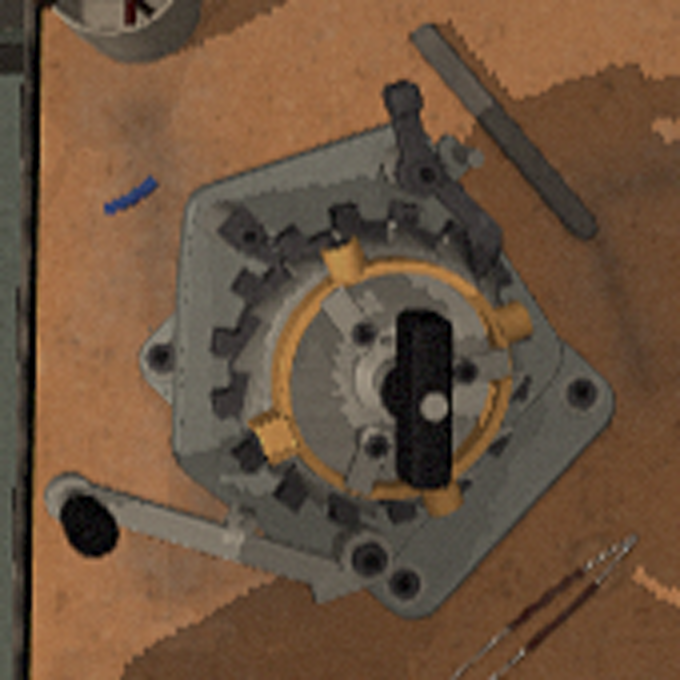

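```bash
cat > m.py <<'E'
from h import *
import sys
from scipy.optimize import least_squares
a=load(sys.argv[1]);b=load(sys.argv[2])
P=[]
for s,box in((a,(230,180,330,270)),(b,(225,220,315,305))):
    hsv=cv2.cvtColor(s["img"],cv2.COLOR_BGR2HSV)
    m=((hsv[...,0]>14)&(hsv[...,0]<28)&(hsv[...,1]>150)&(hsv[...,2]>110))
    mm=np.zeros_like(m);mm[box[1]:box[3],box[0]:box[2]]=1;m&=mm
    c=cloud(s); m&=(c[...,2]>0.06)&(s["depth"]>0)
    p=c[m]; P.append(p); print(len(p),p.mean(0))
for p in P+[np.vstack(P)]:
    q=p.copy()
    for _ in range(5):
        c=q.mean(0);n=np.linalg.svd(q-c)[2][2]; n*=np.sign(n[2]); d=(q-c)@n; q=q[abs(d)<0.006]
    print("plane n",n, "tilt",np.degrees(np.arccos(n[2])),"yaw head",np.degrees(np.arctan2(-n[1],-n[0])),d.std())
    # circle
    e1=np.cross([0,0,1],n);e1/=np.linalg.norm(e1);e2=np.cross(n,e1)
    x=(q-c)@e1;y=(q-c)@e2
    r=least_squares(lambda v:np.hypot(x-v[0],y-v[1])-v[2],[0,0,.045],loss="soft_l1",f_scale=.002).x
    print("centre",c+r[0]*e1+r[1]*e2,"r",r[2])
E
python3 m.py scene0.npz top0.npz
python3 - <<'E'
from h import *
# triangulate by two views some features
a=load("scene0.npz");b=load("top0.npz")
def tri(pa,pb):
    pa=np.array(pa)/4+[195,170];pb=np.array(pb)/4+[175,170]
    M=[]
    for s in(a,b):
        R,t=ext(s);M.append(K(s)@np.c_[R,t])
    X=cv2.triangulatePoints(M[0],M[1],pa.reshape(2,1),pb.reshape(2,1));X=(X[:3]/X[3]).ravel()
    return X,proj(a,X)-pa,proj(b,X)-pb
for n,pa,pb in[("knobdot",(337,193),(434,405)),("leverpiv",(234,343),(371,558)),("handle",(96,122),(90,525)),("pawlpiv",(467,130),(428,174)),("boltL",(248,429),(404,583)),("boltR",(461,415),(583,393)),("sq",(240,186),(272,437)),("s2",(375,125),(343,258)),("s3",(442,257),(516,320)),("s4",(307,318),(441,497))]:
    X,e,f=tri(pa,pb);print(n,X.round(4),e.round(1),f.round(1))
E
```

```text
387 [0.53983725 0.05094997 0.11446827]
550 [0.54673527 0.05970561 0.12031274]
plane n [-0.34802019 -0.36749484  0.8624555 ] tilt 30.40658528720095 yaw head 46.55907267476513 0.002353480414972088
centre [0.54251162 0.0514719  0.11559292] r 0.0452358543313186
plane n [-0.33325112 -0.36036345  0.87125305] tilt 29.395420149994447 yaw head 47.23846507208203 0.002107792746879141
centre [0.5424963  0.05447626 0.11706746] r 0.04513028947980368
plane n [-0.33992317 -0.36337037  0.86741813] tilt 29.840018519314565 yaw head 46.90948451234924 0.002202973524968054
centre [0.54249294 0.05337777 0.11645029] r 0.04546484893258195
knobdot [0.5275 0.0367 0.1542] [[-0.8  0.2]] [[ 0.4 -0.5]]
leverpiv [0.4804 0.0681 0.067 ] [[-0.6  0.1]] [[ 0.3 -0.4]]
handle [0.4879 0.1606 0.1514] [[-0.8  0.1]] [[ 0.3 -0.5]]
pawlpiv [0.6191 0.0394 0.13  ] [[-0.7  0.2]] [[ 0.3 -0.4]]
boltL [0.4742 0.0595 0.0131] [[-0.7  0.1]] [[ 0.3 -0.4]]
boltR [ 0.5511 -0.0164  0.0152] [[-0.5  0.1]] [[ 0.2 -0.3]]
sq [0.5214 0.0992 0.1238] [[-0.6  0.1]] [[ 0.2 -0.4]]
s2 [0.5863 0.0709 0.1366] [[-0.8  0.2]] [[ 0.4 -0.5]]
s3 [0.5672 0.0084 0.1009] [[-0.4  0.1]] [[ 0.2 -0.2]]
s4 [0.5018 0.0385 0.0886] [[-1.3  0.2]] [[ 0.5 -0.8]]
```

```bash
cat > g.py <<'E'
from h import *
from scipy.spatial.transform import Rotation as Ro
psi=np.radians(46.5)
n=np.array([-.5*np.cos(psi),-.5*np.sin(psi),np.sqrt(.75)])
yh=np.array([-np.sin(psi),np.cos(psi),0]);u=np.cross(yh,n)
mid=np.array([.551,.062,.095])
def cw(deg): # direction at deg clockwise from up
    t=np.radians(deg); return np.cos(t)*u-np.sin(t)*yh
def ang(X):
    d=np.asarray(X)-mid; return np.degrees(np.arctan2(-d@yh,d@u)), np.hypot(d@yh,d@u), d@n
def toolR(bardeg): # tool x along bar, z=-n
    x=cw(bardeg);z=-n;return np.c_[x,np.cross(z,x),z]
E
python3 - <<'E'
from g import *
print(u)
for X in([.5214,.0992,.1238],[.4879,.1606,.1514],[.4804,.0681,.067],[.6191,.0394,.13]):print(ang(X))
b=load("top0.npz")
# bar ends on top face
hsv=cv2.cvtColor(b["img"],cv2.COLOR_BGR2HSV)
m=(hsv[...,2]<45);c=cloud(b);
mm=np.zeros_like(m);mm[240:300,260:295]=1
m&=mm.astype(bool)
h=(c-mid)@n
m&=(h>.062)&(h<.08);p=c[m];print(len(p),np.median((p-mid)@n))
q=p-mid; X=np.c_[-q@yh,q@u];k=X.mean(0);v=np.linalg.svd(X-k)[2][0];print("centre off(right,up)",k,"angle",np.degrees(np.arctan2(v[0],v[1])), np.ptp((X-k)@v))
for bar in(45,225):
  for j1,S in((-.09,1.5),(-.09,1.9),(0,1.7),(-.2,1.7)):
    R=toolR(bar)
    M=Ro.from_euler('zy',[0,0]).as_matrix()
    A=(Ro.from_euler('z',j1)*Ro.from_euler('y',S)).as_matrix()
    W=A.T@R@Ro.from_euler('z',-np.pi/2).as_matrix()
    print(bar,j1,S,Ro.from_matrix(W).as_euler('ZYZ').round(2))
E
```

```text
[0.59613255 0.62819263 0.5       ]
(np.float64(-66.85591370011711), np.float64(0.05119834842720544), np.float64(0.02163721604843086))
(np.float64(-65.1944141327918), np.float64(0.1251936810100516), np.float64(0.03480046314567452))
(np.float64(-133.3212804454774), np.float64(0.07616360646030025), np.float64(-0.0021621866155622166))
(np.float64(55.94734744898477), np.float64(0.07839828334934539), np.float64(0.015069146222521904))
427 0.06949406883523214
centre off(right,up) [-0.00112415  0.00308515] angle -134.84925190306882 0.06124520491151261
45 -0.09 1.5 [0.42 1.32 1.42]
45 -0.09 1.9 [0.5  0.96 1.22]
45 0 1.7 [0.42 1.1  1.42]
45 -0.2 1.7 [0.47 1.19 1.22]
225 -0.09 1.5 [ 0.42  1.32 -1.73]
225 -0.09 1.9 [ 0.5   0.96 -1.92]
225 0 1.7 [ 0.42  1.1  -1.72]
225 -0.2 1.7 [ 0.47  1.19 -1.92]
```

```bash
cat >> g.py <<'E'
def rel(T,Rt,o):
    """rotvec and shift(cm) in tool axes from obs o to target"""
    R=Ro.from_euler('xyz',o["ee_rot"])
    return (R.inv()*Ro.from_matrix(Rt)).as_rotvec().round(3), (R.inv().apply(np.asarray(T)-o["tool_pos"])*100).round(2)
E
python3 - <<'E'
from g import *
from bench import robot
o=robot.get_obs()
T=mid+.001*u+.135*n;print(T,rel(T,toolR(225),o)); 
print(rel([.40,.2,.30],toolR(225),o))
E
```

```text
[0.5051322  0.01366542 0.21241343] (array([-0.447, -0.284, -0.429]), array([-45.73, -33.43,  -0.74]))
(array([-0.447, -0.284, -0.429]), array([-28.62, -20.6 ,  -9.52]))
```

drive_tool:
  series:
    - [[-0.1,-0.06,-0.09,-5,-3.5,-5,80],[-0.2,-0.12,-0.18,-9,-6.5,-8,70],[-0.28,-0.18,-0.27,-13,-9.5,-9.5,60],[-0.36,-0.23,-0.34,-17,-12.5,-9.5,60],[-0.447,-0.284,-0.429,-21,-15.2,-9.5,60],[-0.447,-0.284,-0.429,-25,-18,-9.5,60],[-0.447,-0.284,-0.429,-29,-21,-9.5,60],[-0.447,-0.284,-0.429,-33,-24,-8.5,60],[-0.447,-0.284,-0.429,-37,-27,-6,60],[-0.447,-0.284,-0.429,-41,-30,-4,60],[-0.447,-0.284,-0.429,-45.7,-33.4,-0.7,60],[-0.447,-0.284,-0.429,-45.7,-33.4,-0.7,60],[-0.447,-0.284,-0.429,-45.7,-33.4,-0.7,60]]

```text
time: 1.4
tool_pos: [0.505, 0.0107, 0.2082]
ee_rot: [2.754, 0.356, 3.092]
wrist_force: [0.1, 0.4, 0.2]
width: 0.0566
```

```bash
cat > look.py <<'E'
import sys
from g import *
from bench import robot
k=sys.argv[1]
for n_ in("scene","top"):
    s=robot.snapshot(n_); np.savez(f"{n_}{k}.npz",**s)
    if n_=="scene": crop(s,180,110,360,310,3,f"pics/{n_}_{k}.png")
    else: crop(s,170,140,350,340,3,f"pics/{n_}_{k}.png")
A=cv2.imread(f"pics/scene_{k}.png");B=cv2.imread(f"pics/top_{k}.png")
AB=np.hstack([A,B]);cv2.imwrite(f"pics/b{k}.png",cv2.resize(AB,(800,int(AB.shape[0]*800/AB.shape[1]))))
o=robot.get_obs()
print(o["time"],o["joint_positions"].round(3),o["tool_pos"].round(4),o["wrist_force"].round(2),o["width"])
E
python3 look.py 1;python3 - <<'E'
from g import *
from bench import robot
o=robot.get_obs()
print(rel(mid+.001*u+.135*n,toolR(225),o),rel(mid+.001*u+.039*n,toolR(225),o))
E
```

```text
1.5 [-0.431 -0.238  1.76   0.495  1.456 -2.04 ] [0.5047 0.0121 0.2087] [-0.65 -0.06  0.11] 0.05658074934599921
(array([-0.   , -0.004, -0.006]), array([-0.16,  0.27, -0.25])) (array([-0.   , -0.004, -0.006]), array([-0.19,  0.27,  9.35]))
```

View pics/b1.png

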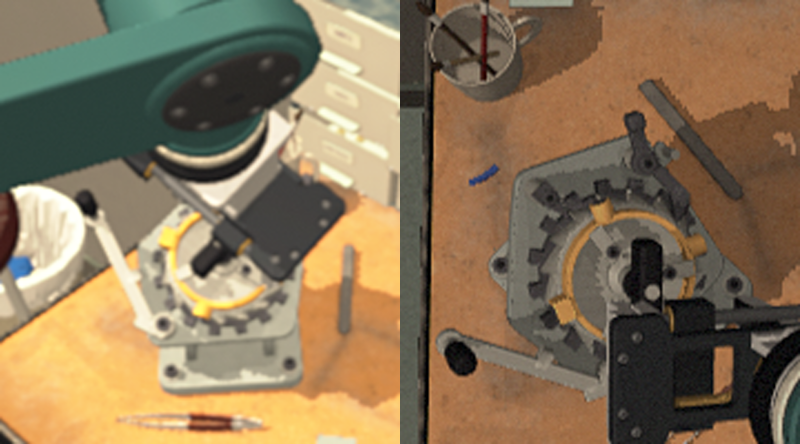

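drive_tool:
  series:
    - [[0,0,0,-0.2,0.2,2.5,60],[0,0,0,-0.2,0.2,5,60],[0,0,0,-0.2,0.2,7.2,60],[0,0,0,-0.2,0.2,9.3,60],[0,0,0,-0.2,0.2,9.3,60],[0,0,0,-0.2,0.2,9.3,60]]

```text
time: 2.1
tool_pos: [0.5378, 0.0486, 0.1302]
ee_rot: [2.752, 0.356, 3.093]
wrist_force: [0.5, -0.2, -0.1]
width: 0.0565
```

```bash
python3 look.py 2;python3 - <<'E'
from g import *
from bench import robot
o=robot.get_obs()
print(rel(mid+.001*u+.039*n,toolR(225),o))
E
```

```text
2.2 [-0.321 -0.137  1.833  0.497  1.248 -2.027] [0.5386 0.0477 0.1314] [ 0.37  0.41 -0.22] 0.05679935535738965
(array([-0.001, -0.001, -0.004]), array([0.12, 0.01, 0.2 ]))
```

View pics/b2.png

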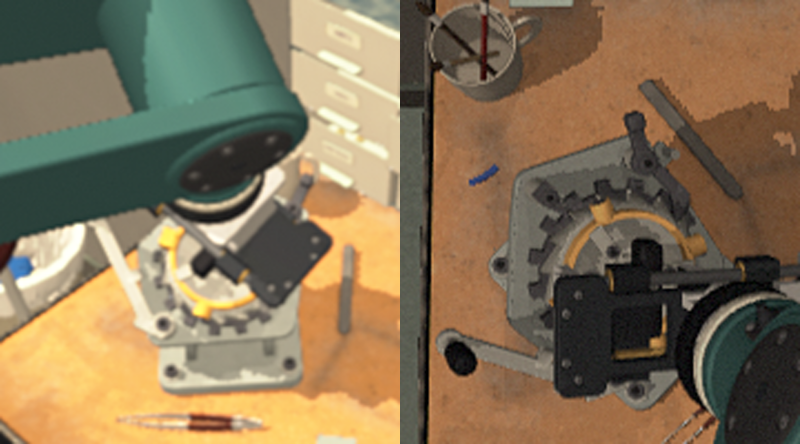

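drive_tool:
  series:
    - [[0,0,0,0.1,0,0.1,40],[0,0,0,0.1,0,0.1,30],[0,0,0,0.1,0,0.1,20],[0,0,0,0.1,0,0.1,10],[0,0,0,0.1,0,0.1,0],[0,0,0,0.1,0,0.1,0],[0,0,0,0.1,0,0.1,0]]

```text
time: 2.9
tool_pos: [0.5381, 0.0473, 0.1299]
ee_rot: [2.755, 0.358, 3.092]
wrist_force: [-1.0, -2.3, -0.7]
width: 0.0158
```

```bash
python3 - <<'E'
from g import *
from bench import robot
o=robot.get_obs()
R=Ro.from_euler('xyz',o["ee_rot"])
print(rel(mid+.001*u+.039*n,toolR(225),o),o["width"],R.inv().apply(o["wrist_force"]),R.inv().apply(o["wrist_torque"]))
E
```

```text
(array([-0.002, -0.001, -0.004]), array([0.02, 0.08, 0.1 ])) 0.015758858415811355 [ 1.05697496 -2.27184841 -0.56412094] [0.68626382 0.20641086 0.00584635]
```

drive_tool:
  series:
    - [[0,0,0.1,0,0,0,0],[0,0,0.2,0,0,0,0],[0,0,0.3,0,0,0,0],[0,0,0.4,0,0,0,0],[0,0,0.5,0,0,0,0],[0,0,0.6,0,0,0,0],[0,0,0.6,0,0,0,0]]

```text
time: 3.6
tool_pos: [0.538, 0.0468, 0.1296]
ee_rot: [2.629, 0.091, 2.54]
wrist_force: [-2.1, -4.1, -0.4]
width: 0.0162
```

```bash
python3 look.py 3; python3 - <<'E'
from g import *
from bench import robot
o=robot.get_obs()
R=Ro.from_euler('xyz',o["ee_rot"])
print(rel(mid+.001*u+.039*n,toolR(225),o),o["width"],R.inv().apply(o["wrist_force"]),R.inv().apply(o["wrist_torque"]))
E
```

```text
3.7 [-0.321 -0.137  1.836  0.494  1.245 -1.43 ] [0.538  0.0468 0.1297] [-1.39 -4.24 -0.47] 0.016366309016830304
(array([-0.004, -0.001, -0.602]), array([0.09, 0.12, 0.1 ])) 0.016366309016830304 [-1.19996249 -4.01420776 -1.58947102] [ 0.8197285  -0.21407379 -0.18482653]
```

View pics/b3.png

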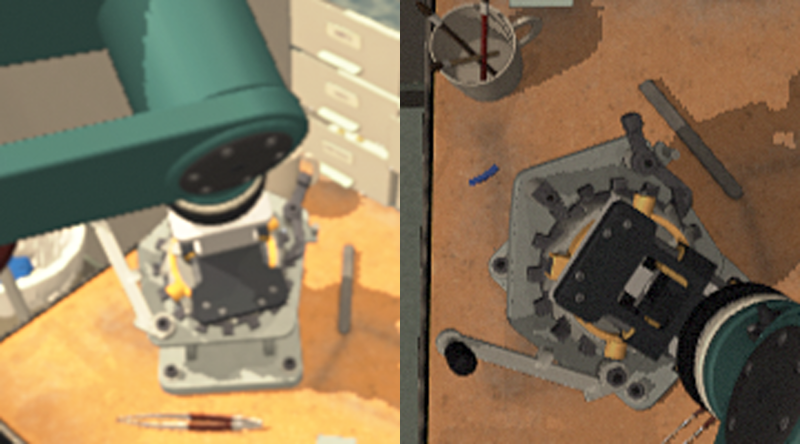

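drive_tool:
  series:
    - [[0,0,0.1,0,0,0,0],[0,0,0.2,0,0,0,0],[0,0,0.3,0,0,0,0],[0,0,0.4,0,0,0,0],[0,0,0.5,0,0,0,0],[0,0,0.6,0,0,0,0],[0,0,0.7,0,0,0,0],[0,0,0.75,0,0,0,0],[0,0,0.75,0,0,0,0],[0,0,0.75,0,0,0,0]]

```text
time: 4.7
tool_pos: [0.5374, 0.0463, 0.1292]
ee_rot: [2.692, -0.268, 1.879]
wrist_force: [-2.8, -4.3, 0.2]
width: 0.0161
```

```bash
python3 look.py 4; python3 - <<'E'
from g import *
from bench import robot
o=robot.get_obs()
R=Ro.from_euler('xyz',o["ee_rot"])
print(rel(mid+.001*u+.039*n,toolR(225),o),o["width"],R.inv().apply(o["wrist_force"]),R.inv().apply(o["wrist_torque"]))
b=load("top4.npz");c=cloud(b);hsv=cv2.cvtColor(b["img"],cv2.COLOR_BGR2HSV)
m=((hsv[...,0]>14)&(hsv[...,0]<28)&(hsv[...,1]>150)&(hsv[...,2]>60))
d=c-mid;r=np.hypot(d@u,d@yh);h=d@n
m&=(r>.05)&(r<.062)&(h>.005)&(h<.035)
t=np.degrees(np.arctan2(-d@yh,d@u))[m]
print(np.histogram(t,np.arange(-180,181,10)))
E
```

```text
4.8 [-0.322 -0.137  1.836  0.493  1.246 -0.682] [0.5374 0.0463 0.1292] [-4.05 -4.8   0.74] 0.016421872284603643
(array([-0.006,  0.   , -1.35 ]), array([0.18, 0.11, 0.1 ])) 0.016421872284603643 [-3.03441991 -4.09196111 -3.75091669] [ 0.57562329 -0.5671514  -0.16211165]
(array([ 0,  0,  0,  0,  0,  0,  0,  0,  0, 14, 15,  0,  0,  0,  0,  0,  0,
        4, 25, 14,  0,  0,  0,  0,  0,  0,  0,  0,  2,  0,  0,  0,  0,  0,
        0,  0]), array([-180, -170, -160, -150, -140, -130, -120, -110, -100,  -90,  -80,
        -70,  -60,  -50,  -40,  -30,  -20,  -10,    0,   10,   20,   30,
         40,   50,   60,   70,   80,   90,  100,  110,  120,  130,  140,
        150,  160,  170,  180]))
```

View pics/b4.png

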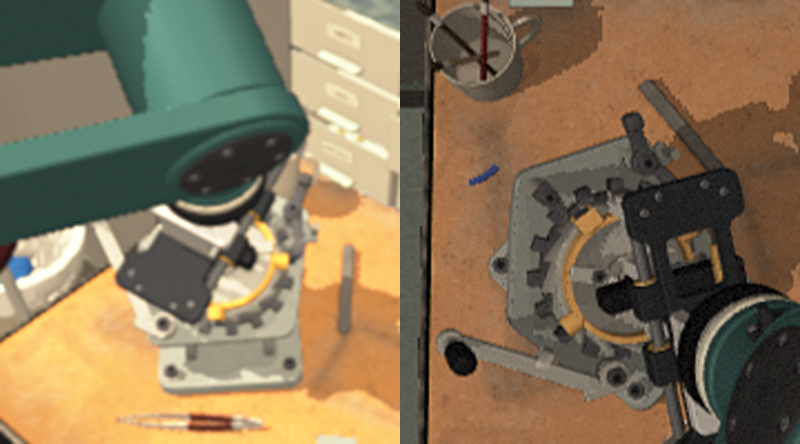

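drive_tool:
  series:
    - [[0,0,-0.05,0,0,0,0],[0,0,-0.1,0,0,0,0],[0,0,-0.1,0,0,0,20],[0,0,-0.12,0,0,0,40],[0,0,-0.12,0,0,0,60],[0,0,-0.12,0,0,0,60],[0,0,-0.12,0,0,0,60],[0,0,-0.12,0,0,-2,60],[0,0,-0.12,0,0,-5,60],[0,0,-0.12,0,0,-9,60],[0,0,-0.12,0,0,-13,60],[0,0,-0.12,0,0,-13,60]]

```text
time: 6.0
tool_pos: [0.4947, -0.0024, 0.2486]
ee_rot: [2.658, -0.206, 1.989]
wrist_force: [0.3, -0.6, 0.4]
width: 0.0562
```

```bash
python3 look.py 5; python3 - <<'E'
from g import *
b=load("top5.npz");c=cloud(b);hsv=cv2.cvtColor(b["img"],cv2.COLOR_BGR2HSV)
m=((hsv[...,0]>14)&(hsv[...,0]<28)&(hsv[...,1]>150)&(hsv[...,2]>60))
d=c-mid;r=np.hypot(d@u,d@yh);h=d@n
m&=(r>.05)&(r<.062)&(h>.005)&(h<.035)
t=np.degrees(np.arctan2(-d@yh,d@u))[m]
for q in(-90,0,90,-180):
  w=(t-q+180)%360-180; w=w[abs(w)<30]; print(q,len(w),w.mean() if len(w) else None)
E
```

```text
6.1 [-0.471 -0.268  1.715  0.495  1.535 -0.815] [ 0.4933 -0.0009  0.243 ] [-1.08 -0.38  0.12] 0.05633544795381553
-90 25 3.186264731105006
0 37 -0.7705400917797409
90 23 -2.2387305853647304
-180 22 0.951596641612321
```

View pics/b5.png

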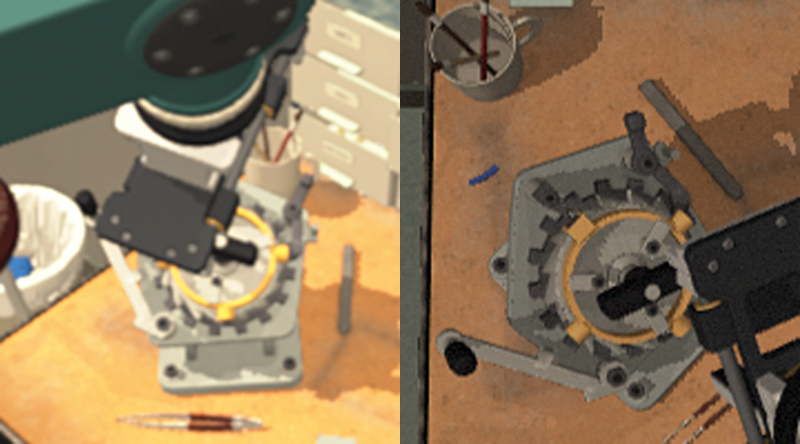

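```bash
cat > hd.py <<'E'
import sys
from g import *
k=sys.argv[1]
b=load(f"top{k}.npz");c=cloud(b);hsv=cv2.cvtColor(b["img"],cv2.COLOR_BGR2HSV)
d=c-mid;R_=-d@yh;U=d@u;h=d@n
m=(hsv[...,2]<60)&(R_>-.15)&(R_<-.06)&(U>.02)&(U<.11)&(h>.005)&(h<.07)&(np.hypot(R_,U)>.085)
print(m.sum(),np.percentile(h[m],[1,5,25,50,75,95,99]).round(4))
t=np.percentile(h[m],95)
mm=m&(h>t-.006);print(mm.sum(),R_[mm].mean(),U[mm].mean(),np.ptp(R_[mm]),np.ptp(U[mm]))
x=np.array([R_[mm].mean(),U[mm].mean()]);print("centre world",mid-x[0]*yh+x[1]*u)
pv=np.array([-.0554,-.0523]);w=x-pv;print("r",np.hypot(*w),"dir deg cw",np.degrees(np.arctan2(w[0],w[1])))
ys,xs=np.where(m);print(xs.min(),xs.max(),ys.min(),ys.max())
E
python3 hd.py 5; python3 hd.py 0
```

```text
162 [0.0078 0.02   0.0361 0.0477 0.0507 0.0526 0.0535]
90 -0.11452196864608354 0.05410146296492832 0.013711161884313067 0.015184269444186847
centre world [0.50018034 0.17481786 0.12205073]
r 0.12172377950780816 dir deg cw -29.058737210054776
190 204 293 308
165 [0.0066 0.0204 0.0362 0.0468 0.0507 0.0532 0.0541]
79 -0.11537113786937857 0.05377816494992918 0.015372362825658514 0.013839183244791664
centre world [0.49937165 0.1751993  0.12188908]
r 0.12185694258634752 dir deg cw -29.481584489200888
190 204 293 308
```

```bash
python3 - <<'E'
from g import *
from bench import robot
o=robot.get_obs()
H=mid+.1147*yh+.0538*u
R=toolR(340)
print(ang(o["tool_pos"]))
for h in(.12,.025): print(H+h*n,rel(H+h*n,R,o))
E
```

```text
(np.float64(83.97615001361837), np.float64(0.0014450132185887784), np.float64(0.17085702281150322))
[0.45857022 0.13122857 0.22582305] (array([-0.001,  0.006,  0.777]), array([12.82, -0.14,  5.03]))
[0.49126706 0.16568385 0.14355064] (array([-0.001,  0.006,  0.777]), array([12.86, -0.11, 14.53]))
```

drive_tool:
  series:
    - [[0,0,0.13,3,0,0,50],[0,0,0.26,6,0,1,50],[0,0,0.39,9,0,2,50],[0,0,0.52,11,-0.1,3.5,50],[0,0,0.65,12.8,-0.1,5,50],[0,0,0.777,12.8,-0.1,5,50],[0,0,0.777,12.8,-0.1,5,50],[0,0,0.777,12.8,-0.1,5,50]]

```text
time: 6.9
tool_pos: [0.4584, 0.1315, 0.2247]
ee_rot: [2.947, -0.483, 1.211]
wrist_force: [0.8, -0.9, -0.4]
width: 0.0472
```

```bash
python3 look.py 6; python3 - <<'E'
from g import *
from bench import robot
o=robot.get_obs()
H=mid+.1147*yh+.0538*u
print(rel(H+.025*n,toolR(340),o))
E
```

```text
7.0 [-0.152 -0.399  1.842  0.424  1.398  0.248] [0.4588 0.131  0.2255] [0.85 0.37 0.7 ] 0.04699563308099146
(array([0.   , 0.006, 0.001]), array([ 0.08, -0.03,  9.47]))
```

View pics/b6.png

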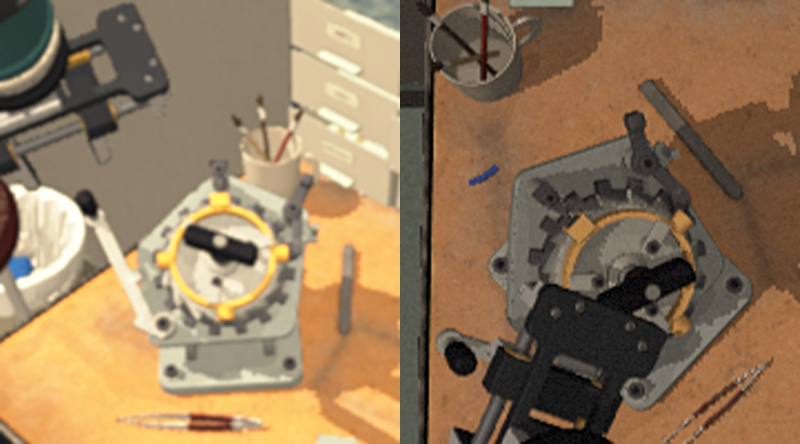

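drive_tool:
  series:
    - [[0,0,0,0.1,0,3,50],[0,0,0,0.1,0,6,50],[0,0,0,0.1,0,8,50],[0,0,0,0.1,0,9.4,50],[0,0,0,0.1,0,9.4,50],[0,0,0,0.1,0,9.4,50]]

```text
time: 7.6
tool_pos: [0.4915, 0.1651, 0.1444]
ee_rot: [2.946, -0.483, 1.209]
wrist_force: [0.1, 0.4, 0.2]
width: 0.047
```

```bash
python3 look.py 7; python3 - <<'E'
from g import *
from bench import robot
o=robot.get_obs()
H=mid+.1147*yh+.0538*u
print(rel(H+.025*n,toolR(340),o))
E
```

```text
7.7 [-0.046 -0.277  1.916  0.416  1.174  0.265] [0.492  0.165  0.1456] [-0.24  0.85  0.26] 0.04657875827777834
(array([0.002, 0.005, 0.002]), array([-0.06, -0.13,  0.18]))
```

View pics/b7.png

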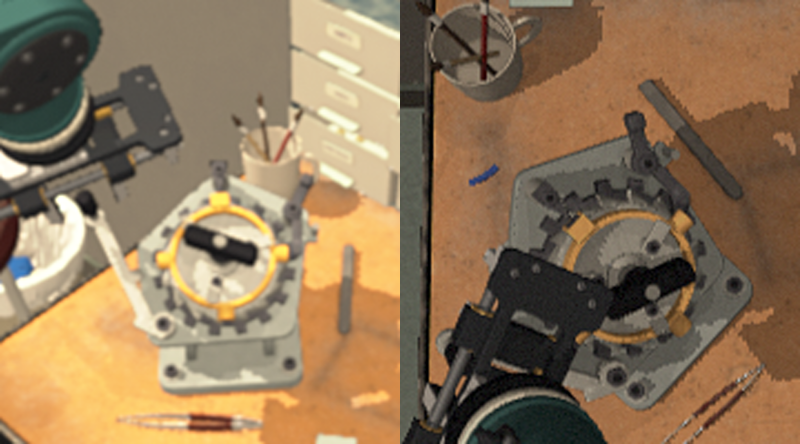

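drive_tool:
  series:
    - [[0,0,0,0,0,0,40],[0,0,0,0,0,0,30],[0,0,0,0,0,0,20],[0,0,0,0,0,0,10],[0,0,0,0,0,0,0],[0,0,0,0,0,0,0]]

```text
time: 8.3
tool_pos: [0.4919, 0.1652, 0.1458]
ee_rot: [2.944, -0.484, 1.21]
wrist_force: [-2.1, -0.7, 1.4]
width: 0.0167
```

```bash
python3 - <<'E'
from g import *
from bench import robot
o=robot.get_obs()
R=Ro.from_euler('xyz',o["ee_rot"])
print(ang(o["tool_pos"]),o["width"],R.inv().apply(o["wrist_force"]))
pv=np.array([-.0554,-.0523])
d=o["tool_pos"]-mid;x=np.array([-d@yh,d@u]);w=x-pv
print(x,np.hypot(*w))
for th in(0,.1,.2,.28,.3,.32,.34,.36):
    c,s=np.cos(th),np.sin(th);v=np.array([c*w[0]+s*w[1],-s*w[0]+c*w[1]])
    T=mid-(pv+v)[0]*yh+(pv+v)[1]*u+(d@n)*n
    print(th,rel(T,R.as_matrix(),o)[1])
E
```

```text
(np.float64(-64.2264698127402), np.float64(0.12645787978330542), np.float64(0.02696360217064704)) 0.01667796706149887 [-0.56953444 -1.32873961 -2.13949854]
[-0.11387782  0.0549858 ] 0.12218796023449685
0 [0. 0. 0.]
0.1 [0.12 1.22 0.  ]
0.2 [0.12 2.44 0.  ]
0.28 [0.03 3.41 0.01]
0.3 [-0.01  3.65  0.01]
0.32 [-0.05  3.89  0.01]
0.34 [-0.09  4.13  0.01]
0.36 [-0.14  4.37  0.01]
```

drive_tool:
  series:
    - [[0,0,0,0.06,0.6,0,0],[0,0,0,0.12,1.2,0,0],[0,0,0,0.13,1.8,0,0],[0,0,0,0.12,2.4,0,0],[0,0,0,0.08,2.8,0,0],[0,0,0,0.08,2.8,0,0]]

```text
time: 8.9
tool_pos: [0.518, 0.1536, 0.1516]
ee_rot: [2.943, -0.485, 1.21]
wrist_force: [-1.0, 3.7, 3.0]
width: 0.0168
```

```bash
cat > st.py <<'E'
from g import *
from bench import robot
o=robot.get_obs()
R=Ro.from_euler('xyz',o["ee_rot"])
d=o["tool_pos"]-mid;x=np.array([-d@yh,d@u]);w=x-np.array([-.0554,-.0523])
print(o["time"],"pos",x,d@n,"r",np.hypot(*w),"deg",np.degrees(np.arctan2(w[0],w[1])),o["width"],"F",R.inv().apply(o["wrist_force"]).round(2))
E
python3 st.py
```

```text
8.9 pos [-0.08696013  0.0661849 ] 0.027098175506726264 r 0.12261612139194117 deg -14.915235196770668 0.01683199464399721 F [ 4.18 -1.93 -1.59]
```

drive_tool:
  series:
    - [[0,0,0,0,0.3,0,0],[0,0,0,-0.03,0.5,0,0],[0,0,0,-0.03,0.5,0,0]]

```text
time: 9.2
tool_pos: [0.5224, 0.1506, 0.1519]
ee_rot: [2.943, -0.484, 1.209]
wrist_force: [-2.4, 0.6, 2.9]
width: 0.0167
```

```bash
python3 st.py
```

```text
9.2 pos [-0.08176077  0.06707751] 0.027015156733149213 r 0.12225334800390211 deg -12.452146256834721 0.01672838399491468 F [ 1.07 -1.84 -3.14]
```

drive_tool:
  series:
    - [[0,0,0,-0.02,0.3,0,0],[0,0,0,-0.05,0.5,0,0],[0,0,0,-0.05,0.5,0,0]]

```text
time: 9.5
tool_pos: [0.523, 0.1505, 0.1519]
ee_rot: [2.953, -0.485, 1.21]
wrist_force: [-13.7, 5.3, 7.5]
width: 0.0169
```

```bash
python3 st.py
```

```text
9.5 pos [-0.0812579   0.06737055] 0.026826062173536083 r 0.12243231396039081 deg -12.192776008484689 0.016887109184713544 F [  3.63 -13.26  -9.23]
```

drive_tool:
  series:
    - [[0,0,0,0,0,0,10],[0,0,0,0,0,0,25],[0,0,0,0,0,0,40],[0,0,0,0,0,0,50],[0,0,0,0,0,0,50],[0,0,0,0,0,-3,50],[0,0,0,0,0,-6,50],[0,0,0,0,0,-9,50],[0,0,0,-3,0,-12,50],[0,0,0,-8,-4,-14,50],[0,0,0,-12,-8,-15,50],[0,0,0,-12,-8,-15,50]]

```text
time: 10.7
tool_pos: [0.3618, 0.0302, 0.2119]
ee_rot: [2.954, -0.484, 1.208]
wrist_force: [0.1, -0.1, 0.1]
width: 0.047
```

```bash
python3 look.py 8; python3 hd.py 8
```

```text
10.8 [-0.594 -0.6    1.984  0.512  1.654 -0.11 ] [0.3627 0.0299 0.2121] [ 0.75 -0.46  0.51] 0.04731428483775886
161 [0.0124 0.0211 0.0388 0.0481 0.0508 0.0529 0.054 ]
95 -0.08092384005750713 0.066558354746213 0.014702458280234879 0.015635276231118267
centre world [0.53197752 0.15951576 0.12827918]
r 0.12156798470098046 dir deg cw -12.119731451351816
200 214 271 285
```

View pics/b8.png

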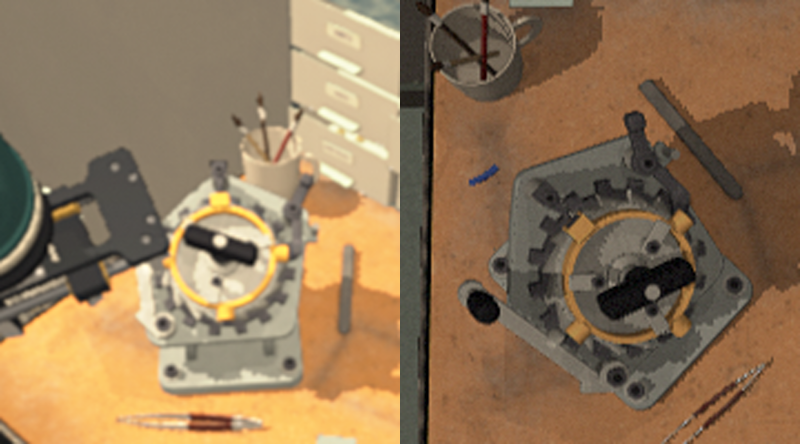

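```bash
python3 - <<'E'
from g import *
b=load("top8.npz");c=cloud(b);hsv=cv2.cvtColor(b["img"],cv2.COLOR_BGR2HSV)
m=((hsv[...,0]>14)&(hsv[...,0]<28)&(hsv[...,1]>150)&(hsv[...,2]>60))
d=c-mid;r=np.hypot(d@u,d@yh);h=d@n
m&=(r>.05)&(r<.062)&(h>.005)&(h<.035)
t=np.degrees(np.arctan2(-d@yh,d@u))[m]
for q in(-90,0,90,-180):
  w=(t-q+180)%360-180; w=w[abs(w)<30]; print(q,len(w),w.mean())
a=load("scene8.npz")
for s,k,bx in((b,"t",(215,190,300,275)),(a,"s",(225,175,295,245))): crop(s,*bx,6,f"pics/z{k}.png")
cv2.imwrite("pics/z.png",np.hstack([cv2.resize(cv2.imread("pics/zt.png"),(400,400)),cv2.resize(cv2.imread("pics/zs.png"),(400,400))]))
b0=load("top0.npz")
df=cv2.absdiff(b0["img"],b["img"]).max(2);print("tool-region diffs",df[165:235,280:325].mean(),df[205:235,360:480].mean(),df[300:355,275:335].mean())
E
```

```text
-90 23 2.238335563064205
0 50 -0.5345305379175994
90 24 -2.7784023017938773
-180 21 1.7117535327043871
tool-region diffs 4.852380952380952 7.3436111111111115 40.07090909090909
```

View pics/z.png

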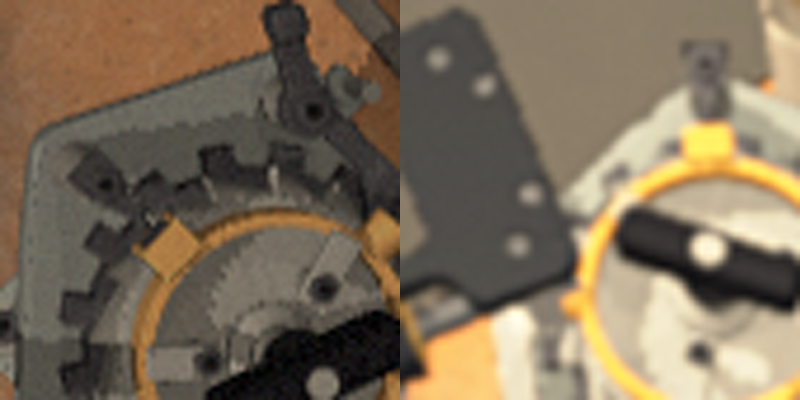

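```bash
python3 -c "
from bench import robot
print(robot.close_job())"
```

```text
the job is handed in; nothing more can be done
None
```

I wound the bar knob clockwise three teeth, from about 0.785 to the 1.963 setting. I went about 0.17 rad past the tooth, eased back and let go, so the wheel dropped back onto the pawl. Then I gripped the lever handle, swung it in until it stopped (about 13 N), let go, backed the arm off and handed the job in at about 10.8 s.

Last checks, from the images before handing in:
- **Wheel:** the square setting stands at the pointer, with the four settings within 3° of the quarter turns and averaging about 0.2° off.
- **Lever:** the handle lies at −12.1° about its pivot. I worked out −12.2° for fully in from the handle's given offsets.
- **Pawl and dog:** I did not measure the pawl lift or the lever joint directly. That the pawl has caught and the dog is home is inferred from the wheel angle and the lever's stop.
- **Tools:** the file, spatula and tweezers look unmoved. The brightness difference was high around the tweezers; I put that down to shadow and the moved lever, as they appear in the same place by eye.
- **Arm:** it was clear of everything, with under 1 N at the wrist.

No check failed, and the hand-in gave no verdict.

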